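Hold the cooling flask down in its sprung carrier

ROBOT

A 6-joint arm with a two-finger parallel gripper is mounted at the origin on the work surface; the furniture and walls round the work are solid. World frame = base frame: x ahead of the robot, y to its left, z up, the work surface at z = 0. Lengths are in m, angles in rad, forces in N, time in s.
With the tool pointing down it reaches from about 0.325 to 0.9 m from the base axis. Payload 6.1 kg.
Tool frame: the origin (TCP) lies at the very end of the fingers, on their centre line; the grasp point (between the pads) lies 19 mm behind it; y points along the fingers, z is the direction in which the jaws open and shut, and the axes are right-handed (so a half turn about y gives the same grasp; the last joint's range is limited). The gripper opens to 85 mm and grips with 20 to 120 N. Pads are 22 mm wide; open, the fingers measure 114 mm over their backs; the gripper's body (76 mm by 85 mm) begins 54 mm behind the grasp point. The pads swing forward as they close: fully open they stand 13 mm farther back than shut.
Start: joints at [1.058, 0.22, 1.526, -0, 1.395, -0.126], TCP at [0.236, 0.579, 0.231] pointing down, gripper open.
Joint ranges: [-2.98, 2.98], [-0.91, 2.08], [0.09, 2.57], [-1.24, 4.39], [0.2, 2.65], [-2.68, 2.68]. Speed limits (rad/s): [2.57, 2.57, 3.01, 3.14, 3.14, 3.14].

INTERFACE

Orientations are given as [roll, pitch, yaw] about the fixed x, y, z axes, in that order (R = Rz(yaw) Ry(pitch) Rx(roll)).
In Python, from plant import observe, viewer, env gives the robot as it stands.
- The arm moves only by the tool carry_out, never from a script. Its arguments are lists of equal length, an entry for each row: "fingers": the opening, from -1 (shut) to 1 (fully open); "translation": the shift along the world's x, y, z in mm, a list of three; "spin": the turn about the world's z in degrees. A call has 1 to 12 rows; each row is the pose to reach, as a shift and turn from the pose commanded when the call began; what a row does not reach only later rows make up. A row lasts 1/10 s, in which the tool goes at most 50 mm and 8.59 degrees, less where a joint would pass 70% of its speed; a pose out of reach is approached as far as the arm can. A call with a gripper value outside its range is refused whole. The fingers move at their own pace and stop on an object; "squeeze" is the grip in N (left out, the last holds). Time passes only in rows, so rows that repeat a pose let the fingers close. It gives the time, the measured TCP pose, the force and the opening at its end, in the units of the state.
- observe(): the state, without advancing time (a new reading comes with each control period).
- viewer.camera(name): name is "side" or "top"; returns (picture, depth): 384x512x3 uint8, red, green, blue; 384x512 float32, m along the optical axis (not along the pixel's ray), 0 where there is no reading.
- viewer.camera_info(name): a dict with "intrinsics" (3x3 intrinsics, pixels), "k1" (the pictures are not rectified: a ray, as slopes to the right and down, at radius r is drawn at 1 + k1 r^2 times it, then the intrinsics apply), "extrinsics" (4x4, takes a point from camera to world coordinates). Camera axes: x right, y up, looking along -z (the intrinsics and any distortion apply to the point x, -y, -z); pixel columns grow to the right and rows downward; lengths in m; the calibration is good to about 2 mm. A picture is of the moment at which its call begins. camera_info takes no time and is no camera call.
- env.close_job(): hands the job in, once; it reports no verdict.
The state is a dict: "t": time; "q": joint angles; "joint_vel": joint speeds; "tau": joint torques, N m; "ee_pos": TCP position; "eef_rot": TCP orientation; "force": force on the tool from outside, world axes, zero at the start; "wrist_torque": the same for the moment, N m; "width": finger opening in m.
Only numpy, scipy, OpenCV 4.12 (cv2) and the standard library are available. Lean on these libraries where they do the work, as an engineer would, in place of code of your own. Each camera call takes 0.05 s, during which the arm holds its last target. There are 200 camera calls.

TASK

Take the larger of the two round-bottomed steel flasks off its cork ring and, keeping it upright, set its ball into the floating ring of the sprung carrier. Then press the flask down without ramming it until the ring is fully home on its stops, and finish while still holding it down there, upright, so that the two catches can be hooked over the ring. Leave the smaller flask and the other things on the bench as they stand.

Things in the scene. Friction and masses are not known exactly. Their poses are not given: they have to be found in the camera images.
- flask_neck (a point): larger flask, plain steel, 142 mm tall, 0.4 to 0.65 kg: ball of 84 mm diameter, straight neck of 34 mm diameter and 48 mm length, 40 mm lip, black stopper; round about z. This point: middle of the neck, on its axis (grip here); 62 mm above the ball's centre, 24 mm above the shoulder where neck meets ball, 20 mm below the lip, 38 mm below the stopper's top. z up along the neck.
- flask_ball (a point): centre of the larger flask's ball (radius 42 mm), on the neck's axis, z up along the neck. At the start the ball rests in a cork ring (92 mm across, 24 mm high, fixed to the bench), its centre about 56 mm above the bench; it lifts straight out. The flask rights itself when set upright in a ring.
- small_flask_neck (a point): middle of the neck of the smaller flask, of the same make: ball 62 mm, neck 26 mm diameter, 113 mm tall; it stands in an equal cork ring and stays there. The two flasks may stand either way round.
- ring_seat (a point): carrier's floating ring: aluminium, 108 mm across, with a black rubber funnel seat, on four sprung posts. This point: on its axis, level with the circle on which the ball rests; 61 mm above the bench when up, moves with the ring. The seated larger flask's ball centre is about 25 mm above it. The rim is 10 mm above it; the post tops (64 mm from the axis) 16 mm above it when up.
- ring (a joint): travel of the floating ring: 0 = up (at rest), grows as it is pressed straight down, 0.025 m = home on its stops. Springs return it: beyond the ring's own weight it starts to move at 8 N and needs 18 N at the stops, of which the flask's weight gives 4 to 6 N. The flask's weight alone does not press it down.
- carrier: the sprung carrier, fixed to the bench: round grey base plate, 164 mm across, 12 mm thick, with four guide posts, coil springs and two steel swing catches that lie folded outwards on opposite sides (up to 105 mm from the axis, 45 mm high). Origin: centre of the underside; z up; the catches lie along +x and -x.
- weight: bystander: plain check weight, 28 mm diameter, 46 mm tall, with a knob; origin under its centre
- jaw_a: bystander: serrated steel jaw insert, 25 x 50 x 13 mm, lying beyond the flasks; origin under its centre
- jaw_b: bystander: serrated steel jaw insert, 25 x 50 x 13 mm, lying on the robot's side of the flasks; origin under its centre
Not all that is in view belongs to the job. What is shaped like the part that bears flask_neck but pink is not meant.

How it is judged:
On the way:
1. the larger flask stands upright with its ball in the ring (horizontal distance between flask_ball and ring_seat below 0.006 m and z of flask_ball in the frame of ring_seat below 0.029 m and angle between flask_ball's own z axis and vertical below 0.2 rad), for 0.1 s.
At the end, for the whole second after the job is handed in: Through the last second the robot holds the larger flask down: ring pressed in at least 21 of its 25 mm and still, the ball sitting in the ring (within 6 mm of its axis, not lifted), flask upright within 0.15 rad and bearing on the ring with over 8 N, the robot touching it (value of joint ring above 0.021 m and velocity of joint ring below 0.01 m/s and horizontal distance between flask_ball and ring_seat below 0.006 m and z of flask_ball in the frame of ring_seat below 0.029 m and angle between flask_ball's own z axis and vertical below 0.15 rad and contact force between flask and ring above 8 N and contact force between any of the fingers, the arm and flask above 2 N); the arm keeps its last pose, push and grip.
It fails at once if the larger flask tipped over (more than 0.5 rad) (angle between flask_ball's own z axis and vertical above 0.5 rad).
It fails at once if the larger flask rammed into the carrier (more than 80 N) (contact force between flask and ring above 80 N).
It fails at once if the smaller flask moved from its place (distance of small_flask_neck from where it was at the start of the episode above 0.03 m).
It fails at once if a bystander pushed away (distance of any of weight, jaw_a, jaw_b from where it was at the start of the episode above 0.03 m).
It also fails if it takes over 45 s, if anything falls off the work surface, if the arm or the gripper's body presses on something with over 40 N, if the wrist force passes 120 N, or if a joint passes its speed limit or range.

## Working session

There is one attempt and no reset: what is moved stays moved. The work goes in short steps, Python scripts to look and compute and a tool call to move; the robot and the scene stay as the last step left them, time stands still between calls to the robot, and variables do not carry over. Pictures are saved under pics/ and viewed, about 8 in all and at most 12, crops included, and the job is handed in when it is done.

Besides the shell and the picture viewer there is one more tool, called as name(argument=value, ...), one argument or row to a line, values as JSON. carry_out: Moves the arm, as the interface text tells. Its arguments: {"type":"object","properties":{"fingers":{"type":"array","items":{"type":"number"}},"translation":{"type":"array","items":{"type":"array","items":{"type":"number"}}},"spin":{"type":"array","items":{"type":"number"}},"squeeze":{"type":"number"}},"required":["fingers","translation","spin"]}

```bash
mkdir -p pics; cat > h.py <<'E'
import numpy as np, cv2
from plant import observe, viewer, env
def shot(n,tag):
    p,d=viewer.camera(n); cv2.imwrite(f'pics/{tag}.png',p[:,:,::-1]); np.save(f'pics/{tag}.npy',d); return p,d
def cloud(n,d):
    c=viewer.camera_info(n);K=np.array(c["intrinsics"],float);E=np.array(c["extrinsics"])
    v,u=np.mgrid[:d.shape[0],:d.shape[1]]
    a=cv2.undistortPoints(np.stack([u,v],-1).reshape(-1,1,2).astype(float),K,np.array([c["k1"],0,0,0.])).reshape(*d.shape,2)
    P=np.stack([a[...,0]*d,-a[...,1]*d,-d],-1)
    W=P@E[:3,:3].T+E[:3,3]; W[d==0]=np.nan
    return W
E
python3 - <<'E'
from h import *
for n in("side","top"):
    p,d=shot(n,n+"0"); c=viewer.camera_info(n); print(n,c)
print(observe())
a=cv2.imread('pics/side0.png');b=cv2.imread('pics/top0.png')
cv2.imwrite('pics/both.png',cv2.resize(np.vstack([a,b]),None,fx=.78,fy=.78))
E
```

```text
side {'intrinsics': array([[396.33411197,   0.        , 258.19119083],
       [  0.        , 396.33411197, 191.11603307],
       [  0.        ,   0.        ,   1.        ]]), 'k1': -0.01724736085478815, 'extrinsics': array([[ 0.96507368,  0.13112099, -0.22680404,  0.22670471],
       [-0.2613202 ,  0.42046866, -0.86886009, -1.07879592],
       [-0.0185618 ,  0.89778249,  0.4400478 ,  0.71914897],
       [ 0.        ,  0.        ,  0.        ,  1.        ]])}
top {'intrinsics': array([[365.47051077,   0.        , 260.86335476],
       [  0.        , 365.47051077, 192.79560922],
       [  0.        ,   0.        ,   1.        ]]), 'k1': 0.03663073000827768, 'extrinsics': array([[-1.45912063e-02,  9.95504965e-01, -9.35786411e-02,
         4.29788393e-01],
       [-9.99893029e-01, -1.44322522e-02,  2.37518654e-03,
         1.56299092e-01],
       [ 1.01395944e-03,  9.36032877e-02,  9.95609058e-01,
         1.20732948e+00],
       [ 0.00000000e+00,  0.00000000e+00,  0.00000000e+00,
         1.00000000e+00]])}
{'t': 0.1, 'q': array([ 1.05788933e+00,  2.21156589e-01,  1.52751382e+00, -1.55326026e-05,
        1.39464626e+00, -1.26122852e-01]), 'joint_vel': array([ 0.00208931, -0.00057665, -0.001209  ,  0.00060198,  0.00164457,
       -0.00316885]), 'tau': array([ 1.90332437e-03, -4.98243499e+01, -3.90543687e+01, -1.38970904e-04,
        5.66228293e-03, -2.61989487e-05]), 'ee_pos': array([0.23551435, 0.57835047, 0.23029377]), 'eef_rot': array([-1.57250857e+00,  2.01694949e-04, -3.86781581e-01]), 'force': array([-0.56796222, -0.76000082, -0.64403635]), 'wrist_torque': array([ 0.02989308, -0.02308691,  0.02943673]), 'width': 0.0852565416608603}
```

View pics/top0.png

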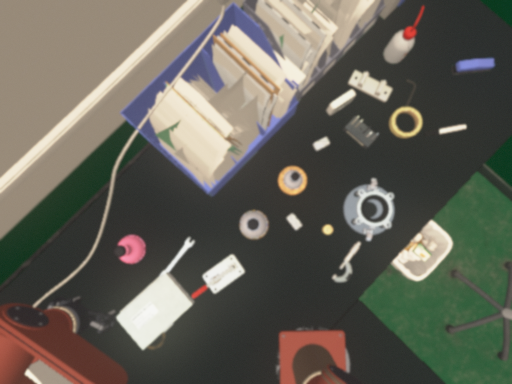

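View pics/side0.png

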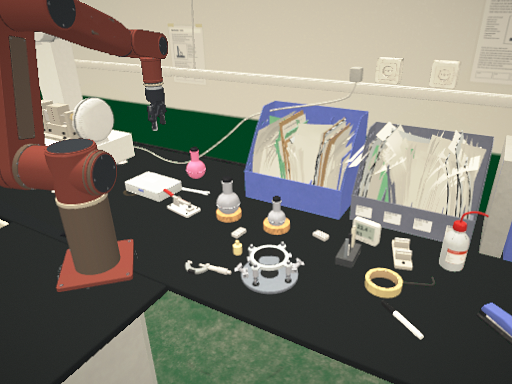

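```bash
python3 - <<'E'
from h import *
for n,boxes in (("top",dict(big=(235,205,275,242),small=(274,162,310,198),car=(335,172,402,245))),("side",dict(big=(210,175,248,225),small=(260,192,295,238),car=(235,240,305,295)))):
    d=np.load(f'pics/{n}0.npy'); W=cloud(n,d)
    for k,(a,b,c,e) in boxes.items():
        P=W[b:e,a:c].reshape(-1,3);P=P[np.isfinite(P[:,2])]
        print(n,k,"zmax",np.percentile(P[:,2],[50,95,99.5]))
        if k!="car":
            for lo,hi in((.005,.03),(.03,.06),(.06,.09),(.09,.11),(.11,.13),(.13,.165)):
                Q=P[(P[:,2]>lo)&(P[:,2]<hi)]
                if len(Q)>3: print(lo,len(Q),((np.percentile(Q,3,0)+np.percentile(Q,97,0))/2).round(4),np.ptp(np.percentile(Q,[3,97],0),axis=0).round(4))
        else:
            for lo,hi in((.008,.016),(.062,.074),(.074,.085)):
                Q=P[(P[:,2]>lo)&(P[:,2]<hi)]
                (x,y),r=cv2.minEnclosingCircle(Q[:,:2].astype(np.float32)*1000)
                print(lo,len(Q),Q.min(0).round(4),Q.max(0).round(4),x,y,r)
t=cv2.imread('pics/top0.png')[155:255,225:410]; s=cv2.imread('pics/side0.png')[140:300,170:320]
t=cv2.resize(t,None,fx=4,fy=4,interpolation=2); s=cv2.resize(s,(375,400),interpolation=2)
cv2.imwrite('pics/c1.png',cv2.resize(np.hstack([t[:, :],s]),(800,288)))
E
```

```text
top big zmax [0.00301921 0.15478313 0.15842642]
0.005 58 [0.4489 0.1739 0.0163] [0.107  0.1137 0.0223]
0.03 38 [0.4399 0.1796 0.0558] [0.0808 0.0817 0.0068]
0.06 343 [0.44   0.1794 0.0767] [0.0738 0.0742 0.0253]
0.09 61 [0.4424 0.18   0.0935] [0.0491 0.0463 0.0064]
0.13 150 [0.44   0.18   0.1497] [0.0334 0.0336 0.0185]
top small zmax [0.00463817 0.11487878 0.12297911]
0.005 330 [0.585  0.0526 0.0175] [0.0872 0.0837 0.0217]
0.03 151 [0.5818 0.0519 0.0486] [0.0567 0.0592 0.0222]
0.06 69 [0.5814 0.053  0.0666] [0.0361 0.0406 0.013 ]
0.09 20 [0.5834 0.0515 0.1058] [0.0309 0.0289 0.0075]
0.11 67 [0.5819 0.0519 0.1192] [0.0238 0.0217 0.0086]
top car zmax [0.0028605  0.07163419 0.07831252]
0.008 904 [ 0.3713 -0.2767  0.008 ] [ 0.5689 -0.1169  0.016 ] 470.15618896484375 -203.7729034423828 113.05194091796875
0.062 640 [ 0.4225 -0.2573  0.0621] [ 0.5465 -0.1392  0.0739] 484.4659118652344 -198.07884216308594 72.83902740478516
0.074 86 [ 0.4281 -0.2524  0.074 ] [ 0.5401 -0.1385  0.0849] 484.38311767578125 -196.334716796875 70.13583374023438
side big zmax [-0.00117258  0.12452124  0.1526724 ]
0.0
[... 352 characters left out ...]
 0.09027962 0.11763662]
0.005 403 [0.6121 0.1316 0.0172] [0.1416 0.2571 0.0234]
0.03 330 [0.6207 0.134  0.0449] [0.1301 0.2316 0.0285]
0.06 94 [0.625  0.1037 0.0742] [0.1143 0.1476 0.0281]
0.09 47 [0.5833 0.0414 0.0992] [0.0289 0.0198 0.0178]
0.11 35 [0.5826 0.0446 0.1149] [0.0227 0.0235 0.0073]
side car zmax [0.00874378 0.06840156 0.07635361]
0.008 953 [ 0.4038 -0.2824  0.008 ] [ 0.5612 -0.0672  0.0159] 463.36029052734375 -173.5154571533203 115.92369079589844
0.062 549 [ 0.4227 -0.2618  0.062 ] [ 0.5456 -0.1399  0.0739] 482.3570556640625 -200.83294677734375 73.81204223632812
0.074 35 [ 0.4281 -0.257   0.074 ] [ 0.5387 -0.1459  0.0797] 484.10821533203125 -199.30654907226562 68.71389770507812
```

View pics/c1.png

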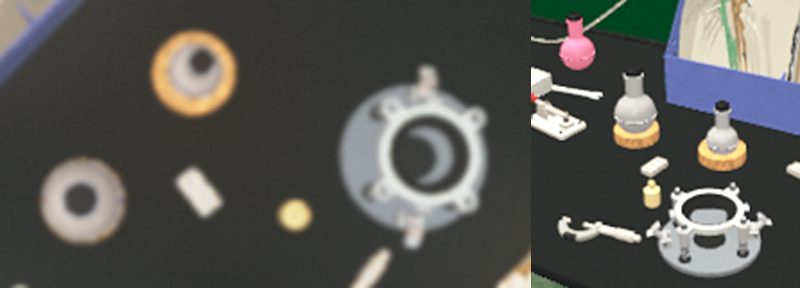

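Larger flask: top (254,224), side (229,200). Smaller: top (292,180), side (277,215). The pink one, top (130,248), is a decoy. The grey left flask is the one meant: its stopper measures 0.156 m and its ball ≈84 mm, as specified. It stands at (0.440, 0.180).

carry_out(
  fingers=[1, 1, 1, 1, 1, 1, 1, 1, 1, 1, 1, 1],
  translation=[
    [20, -38, 0],
    [40, -78, 0],
    [60, -118, 0],
    [80, -158, 0],
    [100, -198, 0],
    [120, -238, 0],
    [140, -278, 0],
    [160, -318, 0],
    [180, -355, 0],
    [195, -385, 0],
    [204, -399, 0],
    [204, -399, 0],
  ],
  spin=[0, 0, 0, 0, 0, 0, 0, 0, 0, 0, 0, 0],
  squeeze=80,
)

```text
t: 1.3
ee_pos: [0.4405, 0.1779, 0.231]
eef_rot: [-1.571, 0.0, -0.39]
force: [-0.5, 0.3, 0.2]
width: 0.0857
```

```bash
python3 - <<'E'
from h import *
from scipy.optimize import least_squares
print(observe()["ee_pos"],observe()["eef_rot"])
shot("side","s1")
# ring: rim band fit with inner/outer edge
for n in("top","side"):
    W=cloud(n,np.load(f'pics/{n}0.npy')).reshape(-1,3)
    Q=W[(W[:,2]>.066)&(W[:,2]<.085)&(np.hypot(W[:,0]-.484,W[:,1]+.199)<.09)]
    T=Q[Q[:,2]>.0735]
    _,l,c=cv2.kmeans(T[:,:2].astype(np.float32),4,None,(3,50,1e-6),5,cv2.KMEANS_PP_CENTERS)
    f=least_squares(lambda p:np.hypot(*(c-p[:2]).T)-.064,[.484,-.199]).x
    print(n,"posts",c.round(4).tolist(),f,np.hypot(*(c-f).T))
    R=Q[Q[:,2]<.0735]; g=least_squares(lambda p:np.hypot(*(R[:,:2]-p[:2]).T)-p[2],[.484,-.199,.05],loss='soft_l1',f_scale=.003).x
    print("rim",len(R),g,R[:,2].mean())
a=cv2.imread('pics/s1.png')[90:300,130:330];cv2.imwrite('pics/s1c.png',cv2.resize(a,(570,600),interpolation=2))
E
```

```text
[0.44048087 0.17787924 0.23096149] [-1.57149404e+00  9.22107943e-05 -3.90207519e-01]
top posts [[0.5234000086784363, -0.16120000183582306], [0.43950000405311584, -0.2273000031709671], [0.5153999924659729, -0.24150000512599945], [0.4514000117778778, -0.1542000025510788]] [ 0.4847369  -0.19812017] [0.05348313 0.05388296 0.05312608 0.05509234]
rim 538 [ 0.48453667 -0.19697466  0.04847022] 0.07007663158722835
side posts [[0.43290001153945923, -0.23880000412464142], [0.535099983215332, -0.1615999937057495], [0.4447000026702881, -0.1501999944448471], [0.5221999883651733, -0.2515999972820282]] [ 0.48417883 -0.20035593] [0.06404732 0.06404106 0.06378324 0.06378358]
rim 377 [ 0.48417889 -0.2014791   0.05041996] 0.0682383286690624
```

View pics/s1c.png

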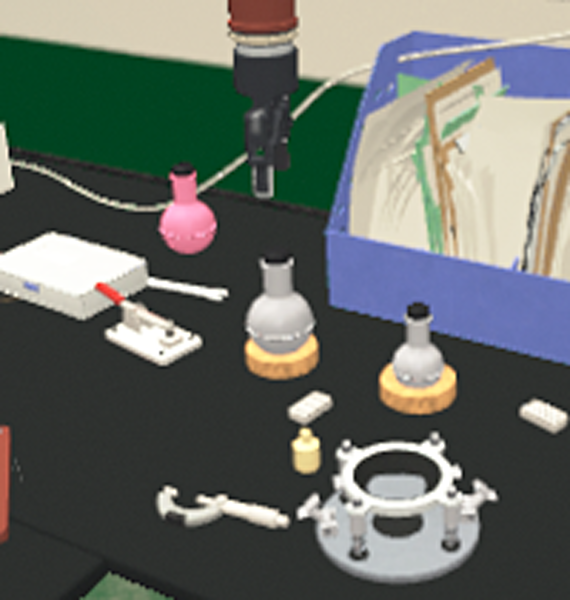

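Top down, the TCP sits over the larger flask's neck: the near finger shows at about (262,190) in the crop and the flask at (280,320). I'm descending to the neck now.

carry_out(
  fingers=[1, 1, 1, 1, 1, 1, 1, 1, 1],
  translation=[
    [0, 0, -15],
    [0, 0, -35],
    [0, 0, -55],
    [0, 0, -75],
    [0, 0, -95],
    [0, 0, -115],
    [0, 0, -128],
    [0, 0, -130],
    [0, 0, -130],
  ],
  spin=[0, 0, 0, 0, 0, 0, 0, 0, 0],
)

```text
t: 2.25
ee_pos: [0.4392, 0.1802, 0.1009]
eef_rot: [-1.571, 0.001, -0.386]
force: [-0.5, 0.0, 1.2]
width: 0.0855
```

carry_out(
  fingers=[-1, -1, -1, -1, -1, -1, -1, -1, -1, -1],
  translation=[
    [0, 0, 0],
    [0, 0, 0],
    [0, 0, 0],
    [0, 0, 0],
    [0, 0, 0],
    [0, 0, 0],
    [0, 0, 0],
    [0, 0, 0],
    [0, 0, 0],
    [0, 0, 0],
  ],
  spin=[0, 0, 0, 0, 0, 0, 0, 0, 0, 0],
  squeeze=80,
)

```text
t: 3.25
ee_pos: [0.4405, 0.1798, 0.1023]
eef_rot: [-1.57, -0.001, -0.387]
force: [-1.3, -0.4, 5.9]
width: 0.0361
```

```bash
python3 - <<'E'
from h import *
o=observe();print(o["ee_pos"],o["force"],o["width"])
p,d=shot("side","s2")
a=cv2.imread('pics/s2.png')[100:260,170:310];cv2.imwrite('pics/s2c.png',cv2.resize(a,(525,600),interpolation=2))
E
```

```text
[0.44054891 0.17979759 0.1022822 ] [-1.33141663 -0.37761794  5.86326452] 0.03613446989276079
```

View pics/s2c.png

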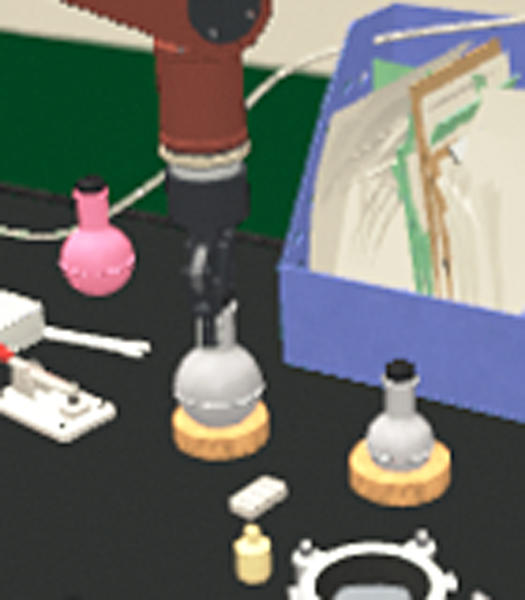

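The flask is gripped on the neck (fingers at crop (210,310)). The width of 36 mm is plausible for the 34 mm neck. Now lifting.

carry_out(
  fingers=[-1, -1, -1, -1, -1, -1, -1, -1, -1],
  translation=[
    [0, 0, 5],
    [0, 0, 12],
    [0, 0, 25],
    [0, 0, 40],
    [0, 0, 55],
    [0, 0, 72],
    [0, 0, 85],
    [0, 0, 90],
    [0, 0, 90],
  ],
  spin=[0, 0, 0, 0, 0, 0, 0, 0, 0],
)

```text
t: 4.2
ee_pos: [0.4402, 0.1799, 0.1922]
eef_rot: [-1.57, -0.001, -0.387]
force: [-0.1, 0.1, -4.4]
width: 0.0362
```

```bash
cat > ball.py <<'E'
from h import *
from scipy.optimize import least_squares
def ball(tag,c0):
    r=[]
    for n in("side","top"):
        p,d=shot(n,tag+n); W=cloud(n,d).reshape(-1,3)
        W=W[np.isfinite(W[:,2])]; c=np.array(c0)
        for i in range(4):
            e=np.linalg.norm(W-c,axis=1); m=(abs(e-.042)<(.012 if i<2 else .006))&(W[:,2]<c[2]+.033)
            if m.sum()<20: break
            c=least_squares(lambda p:np.linalg.norm(W[m]-p,axis=1)-.042,c,loss='soft_l1',f_scale=.002).x
        print(n,m.sum(),c.round(4)); r.append(c)
E
python3 - <<'E'
from ball import *
o=observe();print(o["ee_pos"],o["force"],o["width"])
ball("b1",[.440,.18,.146])
a=cv2.imread('pics/b1side.png')[80:240,160:300];cv2.imwrite('pics/s3c.png',cv2.resize(a,(525,600),interpolation=2))
E
```

```text
[0.44022515 0.17994451 0.19220959] [-0.07694022  0.09601109 -4.42358422] 0.03621082037996356
side 364 [0.4416 0.1777 0.1418]
top 0 [0.44  0.18  0.146]
```

View pics/s3c.png

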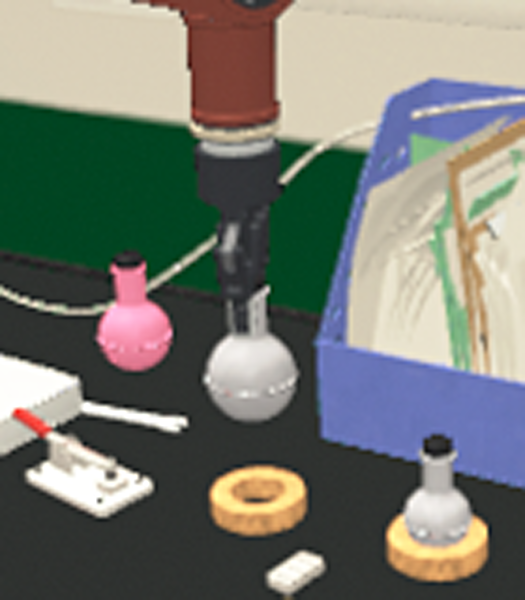

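The flask is lifted clear and upright in the picture: ball at crop (250,378), cork ring empty at (258,498). I'll check the camera bias using the flask as it stood at the start.

```bash
python3 - <<'E'
from h import *
from scipy.optimize import least_squares
for tag,n,c0 in(("side0","side",[.44,.18,.056]),("top0","top",[.44,.18,.056]),("s2","side",[.44,.18,.056]),("b1side","side",[.44,.18,.146])):
    W=cloud(n,np.load(f'pics/{tag}.npy')).reshape(-1,3);W=W[np.isfinite(W[:,2])];c=np.array(c0)
    for i in range(5):
        e=np.linalg.norm(W-c,axis=1); m=(abs(e-.042)<.006)&(W[:,2]<c[2]+.033)&(W[:,2]>c[2]-.028)
        c=least_squares(lambda p:np.linalg.norm(W[m]-p,axis=1)-.042,c,loss='soft_l1',f_scale=.002).x
    N=W[(np.hypot(W[:,0]-c[0],W[:,1]-c[1])<.022)&(W[:,2]>c[2]+.045)&(W[:,2]<c[2]+.08)]
    print(tag,m.sum(),c.round(4))
E
```

```text
side0 340 [0.4414 0.1774 0.0523]
top0 347 [0.4404 0.1797 0.0553]
s2 338 [0.4417 0.1778 0.0522]
b1side 355 [0.4416 0.1777 0.1417]
```

The side camera reads about (+1, −2, −4) mm off and the flask has not moved in the grip. The ring axis is about (0.484, −0.198), so I carry it over there.

carry_out(
  fingers=[-1, -1, -1, -1, -1, -1, -1, -1, -1, -1, -1, -1],
  translation=[
    [1, -10, 5],
    [4, -30, 10],
    [7, -60, 10],
    [11, -95, 10],
    [15, -130, 10],
    [19, -165, 10],
    [23, -200, 10],
    [27, -235, 10],
    [31, -265, 10],
    [34, -290, 10],
    [36, -308, 10],
    [37, -315, 10],
  ],
  spin=[0, 0, 0, 0, 0, 0, 0, 0, 0, 0, 0, 0],
)

```text
t: 5.5
ee_pos: [0.4762, -0.1374, 0.2008]
eef_rot: [-1.571, 0.001, -0.389]
force: [1.9, 0.0, -4.2]
width: 0.0362
```

carry_out(
  fingers=[-1, -1, -1, -1, -1, -1, -1],
  translation=[
    [2, -15, 0],
    [4, -35, 0],
    [6, -52, 0],
    [7, -61, 0],
    [7, -62, -5],
    [7, -62, -10],
    [7, -62, -10],
  ],
  spin=[0, 0, 0, 0, 0, 0, 0],
)

```text
t: 6.2
ee_pos: [0.4829, -0.196, 0.1898]
eef_rot: [-1.57, 0.003, -0.386]
force: [-0.0, 0.9, -5.7]
width: 0.0359
```

```bash
python3 - <<'E'
from ball import *
o=observe();print(o["ee_pos"],o["eef_rot"],o["force"],o["width"])
x,y,z=o["ee_pos"]
ball("b2",[x,y-.002,z-.05])
W=cloud("side",np.load('pics/b2side.npy')).reshape(-1,3)
T=W[(W[:,2]>.0735)&(W[:,2]<.083)&(abs(np.hypot(W[:,0]-.484,W[:,1]+.2)-.064)<.01)]
_,l,c=cv2.kmeans(T[:,:2].astype(np.float32),4,None,(3,50,1e-6),5,cv2.KMEANS_PP_CENTERS)
f=least_squares(lambda p:np.hypot(*(c-p[:2]).T)-.064,[.484,-.199]).x
print(f,np.hypot(*(c-f).T))
a=cv2.imread('pics/b2side.png')[140:310,190:350];cv2.imwrite('pics/s4c.png',cv2.resize(a,(560,595),interpolation=2))
E
```

```text
[ 0.4829466  -0.19603844  0.18979403] [-1.57001302  0.00275916 -0.38627794] [-0.04111937  0.89689481 -5.70431908] 0.03593344927896471
side 600 [ 0.4833 -0.198   0.1399]
top 292 [ 0.4838 -0.1978  0.1425]
[ 0.48402281 -0.20166034] [0.06496236 0.06496511 0.0636998  0.0637381 ]
```

View pics/s4c.png

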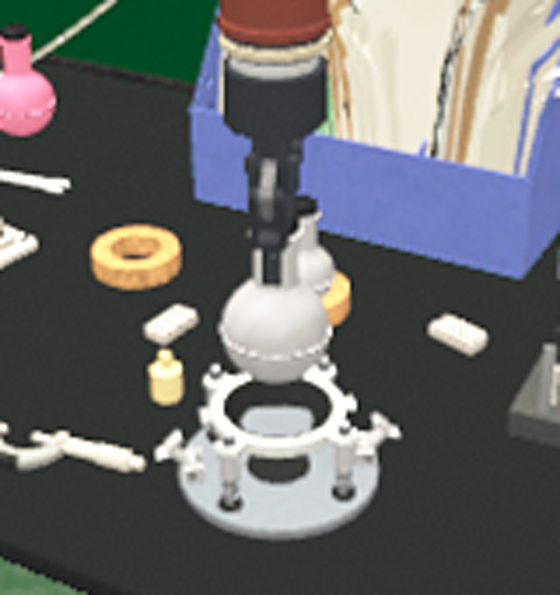

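Ball over the ring at crop (275,325), ring centre about (278,405). Side camera alone says shift about (+1, −2.5) mm, so I'll use y −2. Descending to just above the seat, then slowly.

carry_out(
  fingers=[-1, -1, -1, -1, -1, -1, -1],
  translation=[
    [0, -1, -8],
    [0, -2, -20],
    [0, -2, -32],
    [0, -2, -42],
    [0, -2, -49],
    [0, -2, -52],
    [0, -2, -52],
  ],
  spin=[0, 0, 0, 0, 0, 0, 0],
)

```text
t: 7.0
ee_pos: [0.4835, -0.199, 0.1387]
eef_rot: [-1.571, 0.001, -0.387]
force: [1.2, -0.6, -4.8]
width: 0.0362
```

carry_out(
  fingers=[-1, -1, -1, -1, -1, -1, -1, -1],
  translation=[
    [0, 0, -1],
    [0, 0, -2],
    [0, 0, -3],
    [0, 0, -4],
    [0, 0, -5],
    [0, 0, -6],
    [0, 0, -6],
    [0, 0, -6],
  ],
  spin=[0, 0, 0, 0, 0, 0, 0, 0],
)

```text
t: 7.8
ee_pos: [0.4842, -0.1992, 0.1338]
eef_rot: [-1.571, -0.001, -0.387]
force: [0.5, 3.7, 3.3]
width: 0.036
```

Contact at the expected height. The +3.7 N sideways force says the ring lies about 1 mm towards +y, so I ease over and press slowly.

carry_out(
  fingers=[-1, -1, -1, -1, -1, -1, -1, -1, -1, -1],
  translation=[
    [0, 1, 0],
    [0, 1, -1],
    [0, 1, -2],
    [0, 1, -3],
    [0, 1, -4],
    [0, 1, -5],
    [0, 1, -6],
    [0, 1, -7],
    [0, 1, -8],
    [0, 1, -8],
  ],
  spin=[0, 0, 0, 0, 0, 0, 0, 0, 0, 0],
  squeeze=100,
)

```text
t: 8.8
ee_pos: [0.484, -0.1981, 0.1255]
eef_rot: [-1.571, -0.0, -0.387]
force: [0.4, 5.2, 5.9]
width: 0.0359
```

```bash
python3 - <<'E'
from ball import *
o=observe();print(o["ee_pos"],o["force"],o["width"])
x,y,z=o["ee_pos"]
ball("b3",[x,y-.002,z-.05])
E
```

```text
[ 0.48402651 -0.19813157  0.12552956] [0.42313416 5.16934048 5.87919671] 0.03590879282881088
side 587 [ 0.4846 -0.2     0.075 ]
top 324 [ 0.4824 -0.1961  0.0722]
```

carry_out(
  fingers=[-1, -1, -1, -1, -1, -1, -1, -1, -1, -1, -1],
  translation=[
    [0, 1, 0],
    [0, 2, -1],
    [0, 2, -2],
    [0, 2, -3],
    [0, 2, -4],
    [0, 2, -5],
    [0, 2, -6],
    [0, 2, -7],
    [0, 2, -8],
    [0, 2, -9],
    [0, 2, -9],
  ],
  spin=[0, 0, 0, 0, 0, 0, 0, 0, 0, 0, 0],
)

```text
t: 10.0
ee_pos: [0.4843, -0.197, 0.1172]
eef_rot: [-1.572, -0.002, -0.387]
force: [-1.2, 2.8, 9.4]
width: 0.0356
```

carry_out(
  fingers=[-1, -1, -1, -1, -1, -1, -1, -1, -1, -1, -1],
  translation=[
    [0, 1, -1],
    [0, 1, -2],
    [0, 1, -3],
    [0, 1, -4],
    [0, 1, -5],
    [0, 1, -6],
    [0, 1, -7],
    [0, 1, -8],
    [0, 1, -9],
    [0, 1, -9],
    [0, 1, -9],
  ],
  spin=[0, 0, 0, 0, 0, 0, 0, 0, 0, 0, 0],
)

```text
t: 11.1
ee_pos: [0.4845, -0.1968, 0.109]
eef_rot: [-1.573, -0.003, -0.387]
force: [-2.6, 1.5, 12.3]
width: 0.0357
```

carry_out(
  fingers=[-1, -1, -1, -1, -1],
  translation=[
    [0, 0, -1],
    [0, 0, -2],
    [0, 0, -3],
    [0, 0, -3],
    [0, 0, -3],
  ],
  spin=[0, 0, 0, 0, 0],
)

```text
t: 11.6
ee_pos: [0.4857, -0.1973, 0.1083]
eef_rot: [-1.573, -0.005, -0.387]
force: [-4.9, 3.5, 25.3]
width: 0.0355
```

```bash
python3 - <<'E'
from ball import *
o=observe();print(o["ee_pos"],o["force"],o["width"])
x,y,z=o["ee_pos"]
ball("b4",[x,y-.002,z-.05])
for t in("side0","b4side"):
    W=cloud("side",np.load(f'pics/{t}.npy')).reshape(-1,3)
    r=np.hypot(W[:,0]-.484,W[:,1]+.2)
    Q=W[(r>.044)&(r<.054)&(W[:,2]>.03)&(W[:,2]<.08)&(W[:,1]<-.2)]
    print(t,len(Q),np.percentile(Q[:,2],[50,80,90,95]).round(4))
a=cv2.imread('pics/b4side.png')[140:310,190:350];cv2.imwrite('pics/s5c.png',cv2.resize(a,(560,595),interpolation=2))
E
```

```text
[ 0.48565917 -0.19725118  0.10833213] [-4.93273665  3.49088118 25.28905448] 0.035496343858497294
side 566 [ 0.485  -0.1992  0.0578]
top 298 [ 0.4829 -0.1955  0.055 ]
side0 177 [0.067  0.0689 0.0694 0.07  ]
b4side 163 [0.0424 0.0438 0.0444 0.0448]
```

View pics/s5c.png

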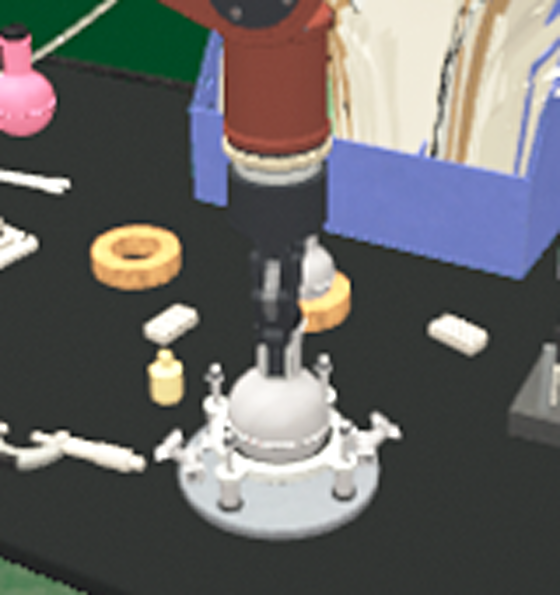

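Ring pressed in: the rim dropped 25 mm, the ball is seated at crop (280,410), the flask is upright and the bystanders are unmoved. The force step to 25 N shows it is on the stops. I'll let it settle briefly, then hand in.

carry_out(
  fingers=[-1, -1, -1, -1, -1],
  translation=[
    [0, 0, 0],
    [0, 0, 0],
    [0, 0, 0],
    [0, 0, 0],
    [0, 0, 0],
  ],
  spin=[0, 0, 0, 0, 0],
)

```text
t: 12.2
ee_pos: [0.4856, -0.1972, 0.1083]
eef_rot: [-1.573, -0.005, -0.387]
force: [-6.8, 3.3, 25.3]
width: 0.0356
```

```bash
python3 - <<'E'
from h import *
o=observe();print(o["t"],o["ee_pos"],o["force"],o["width"],abs(o["joint_vel"]).max())
print(env.close_job())
E
```

```text
12.2 [ 0.48563246 -0.1972431   0.10833594] [-6.79246196  3.31507081 25.33894722] 0.03564359008269119 0.00159134227310394
the job is handed in; nothing more can be done
None
```

I lifted the larger flask off its cork ring by the neck, set its ball in the floating ring and pressed it slowly onto the stops. I handed the job in at t = 12.2 s with the arm still holding it down; the hand-in gave no verdict.

**Last checks:**
- **Ring travel:** the rim had dropped about 25 mm. The push steadied at about 25 N after a clear step, which marks the stops.
- **Seating:** the ball centre was about 26 mm above the seat, where about 25 mm is expected. The flask was upright, had not slipped in the grip and was still.
- **Other things on the bench:** in the last picture the smaller flask, the weight and the jaw inserts stood where they had been.

**What disagreed:**
- **Cameras:** they differed by 2–4 mm, with the side camera reading about 4 mm low. I measured relative positions and followed the side forces to find the ring's axis.
- **Sideways force:** about 7 N remained at the end.

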